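Stack the test tray by feel

ROBOT

A 7-joint arm with a two-finger parallel gripper is mounted at the origin on the work surface. World frame = base frame: x ahead of the robot, y to its left, z up, the work surface at z = 0. Lengths are in m, angles in rad, forces in N, time in s.
With the tool pointing down it reaches from about 0.425 to 1.025 m from the base axis. Payload 9.4 kg.
Tool frame: the origin (TCP) lies between the finger pads; the fingertips stand 17 mm ahead of it and the grasp point (between the pads) lies 2 mm behind it; z points along the fingers, y is the line along which they close (so a half turn about z gives the same grasp; the last joint's range is limited). The gripper opens to 85 mm and grips with 20 to 120 N. Pads are 22 mm wide; open, the fingers measure 114 mm over their backs; the gripper's body (76 mm by 85 mm) begins 54 mm behind the grasp point. The pads swing forward as they close: fully open they stand 13 mm farther back than shut.
Start: joints at [1.227, 0.599, -0.003, 1.599, 0.002, 0.943, -0.08], TCP at [0.191, -0.699, 0.248] pointing down, gripper open.
Joint ranges: [-2.57, 2.57], [-0.35, 1.97], [-1.29, 1.29], [0.11, 2.56], [-1.05, 4.19], [0.11, 1.86], [-2.63, 2.63]. Speed limits (rad/s): [2.22, 2.22, 3.01, 3.01, 3.14, 3.14, 3.14].

INTERFACE

Orientations are given as a unit quaternion [w, x, y, z].
In Python, from cell import * gives the robot as it stands.
- The arm moves only by the tool move_arm, never from a script. Its arguments are lists of equal length, an entry for each row: "rot": the turn, a rotation vector about the world's x, y, z in units of 5 degrees (1.0 is 5 degrees), a list of three; "translation": the shift along the world's x, y, z in m, a list of three; "gripper": the opening, from 0 (shut) to 1 (fully open). A call has 1 to 12 rows; each row is the pose to reach, as a shift and turn from the pose commanded when the call began; what a row does not reach only later rows make up. A row lasts 1/12 s, in which the tool goes at most 41.7 mm and 7.16 degrees, less where a joint would pass 70% of its speed; a pose out of reach is approached as far as the arm can. A call with a gripper value outside its range is refused whole. The fingers move at their own pace and stop on an object; "newtons" is the grip in N (left out, the last holds). Time passes only in rows, so rows that repeat a pose let the fingers close. It gives the time, the measured TCP pose, the force, the opening and the grip force at its end, in the units of the state.
- sense(): the state, without advancing time (a new reading comes with each control period).
- camera(name): name is "scene" or "top"; returns (picture, depth): 480x640x3 uint8, red, green, blue; 480x640 float32, m along the optical axis (not along the pixel's ray), 0 where there is no reading.
- camera_model(name): a dict with "intrinsics" (3x3 intrinsics, pixels), "R" (3x3) and "t" (3): a world point X has camera coordinates R X + t. Camera axes: x right, y down, z forward; pixel columns grow to the right and rows downward; lengths in m; the calibration is good to about 2 mm. A picture is of the moment at which its call begins. camera_model takes no time and is no camera call.
- finish_job(): hands the job in; it is judged then, once.
Trained networks look in the newest picture that a camera, given by its name, has taken for a name from the list of things; names that differ only in an ending like _2 or _b are one class to them, and where a whole thing is asked for, a point or a joint stands for the part that bears it (a point fixed in the world has none). Each returns a list of dicts, best first, with "p" (0 to 1); they miss things now and then, are a little off and sometimes report something else, mostly with a low value. They report only what shows in the picture. A call takes as long as a camera call.
- silhouettes(camera, label): "pixels" (480x640 bool, what is visible of it) and "xy" ([column, row] in pixels, amid what is visible of it).
The state is a dict: "t": time; "qpos": joint angles; "qvel": joint speeds; "effort": joint torques, N m; "eef_pos": TCP position; "orientation": TCP orientation; "force": force on the tool from outside, world axes, zero at the start; "ft_torque": the same for the moment, N m; "opening": finger opening in m; "gripper_force": force on a finger pad.
Only numpy, scipy, OpenCV 4.12 (cv2) and the standard library are available. Lean on these libraries where they do the work, as an engineer would, in place of code of your own. Each camera call takes 0.05 s, during which the arm holds its last target. There are 200 camera calls.

TASK

Pick up the test tray that has the handle and stack it, level, on the tray that lies on the sprung carrier, so that all four corner lugs drop into the sockets and it sits fully home, then let go. The lower tray lies with some play in its carrier, so feel for the sockets gently: never press the trays together with more than 25 newtons. Leave everything else where it stands.

Things in the scene. Friction and masses are not known exactly. Their poses are not given: they have to be found in the camera images.
- upper_tray: Tray to stack: turquoise, 140 (its x) x 190 mm (its y), 0.3 to 0.6 kg, with handle; tubes with red caps fixed along its +y edge. Origin: centre, at the feet of its 4 lugs (z = 0 on the table); z up. Underside of floor at z = 12 mm, floor top 16, rim 46. Inner side walls at x = +-66 mm; beside the handle, within 60 mm of the middle in y, nothing is higher than 22 mm. Keep it level.
- handle (a point): Middle of the tray's handle, 70 mm above the tray's origin, same axes: a flat upright bar 14 mm thick (x), 84 mm long (y), 30 mm tall (15 mm up and down from here), on two end posts; its middle 60 mm is open below. Grip it across its thickness (x) from above.
- lug (a point): Foot of one of the tray's four lugs: square, 14 x 14 mm, 12 mm long, under its corners at x = +-53, y = +-78 mm from the tray's origin (this one is at +,+).
- platform_top (a point): Centre of the top of the carrier's aluminium platform, 170 (x) x 220 mm (y), about 34 mm above the table; axes along its sides, z up. The platform is sprung: it sinks about 0.4 mm per N pressed on it, 14 mm at most, and this point sinks with it. The tray is home when its floor lies on the pillar tops: its origin is then 24 mm above this point (36 mm if the lugs only stand on the pillars).
- pillar_plane (a point): Fixed to the platform 36 mm above its top, level with the flat tops of the lower tray's four 34 x 34 mm corner pillars. Each pillar has a square socket 18 mm wide (2 mm of room on each side of a lug), 16 mm deep, at x = +-53, y = +-78 mm from the lower tray's true centre. Does NOT follow the lower tray's play (see carrier).
- carrier: Steel base, 185 x 235 mm, fixed; axes as the platform. Origin: centre of its underside. On its platform lies the lower tray (turquoise, 140 along x, 190 mm along y, no handle), parallel to it but with play: its centre is up to 6 mm off the platform's centre in x, and likewise in y. This is not reported: find it by feel. Friction holds it against sideways pushes up to about 7 N. Either way round fits.
- plain_tray: decoy: turquoise tray of the same 140 x 190 mm outline, 46 mm high, flat-bottomed, with no handle and no lugs; stays where it is. Origin: centre of its underside
- sanitiser: green pump bottle, 66 mm across, 201 mm high; stays where it is. Origin: centre of its underside
- dial_timer_a: round mint-green dial timer, 72 mm across, 36 mm high; stays where it is. Origin: centre of its underside
- dial_timer_b: a second round mint-green dial timer, 72 mm across, 36 mm high; stays where it is. Origin: centre of its underside
- egg_timer: dark egg-shaped timer, 54 mm across, 62 mm high; stays where it is. Origin: centre of its underside
- square_timer: white square timer, 70 x 70 mm, 43 mm high; stays where it is. Origin: centre of its underside
- reagent: small bottle, 28 mm across, 55 mm high; stays where it is. Origin: centre of its underside

How it is judged:
On the way, in this order (a step that is already met when the one before it is completed fails the run):
1. the tray with the handle is lifted clear of the table, level (height (world z) of upper_tray above 0.05 m and angle between upper_tray's own z axis and vertical below 0.2 rad and contact force between upper_tray and carrier below 0.1 N), for 0.2 s.
2. the tray is fully home in the sockets (z of upper_tray in the frame of platform_top below 0.0265 m and horizontal distance between upper_tray and platform_top below 0.0135 m and angle between the x axis of upper_tray and the x axis of platform_top, either way round below 0.06 rad and angle between upper_tray's own z axis and vertical below 0.035 rad), for 0.2 s.
At the end, for the whole second after the job is handed in: The upper tray rests, released, with all four lugs in the lower tray's sockets: its origin less than 26.5 mm above the platform point (home is 24 mm), within 13.5 mm of it horizontally, parallel within 0.06 rad (either way round), level within 0.035 rad and at rest (all of step 2 and contact force between upper_tray and the fingers below 0.1 N and linear speed of upper_tray below 0.01 m/s and angular speed of upper_tray below 0.05 rad/s); the robot touches nothing.
It fails at once if the upper tray and the carrier with the lower tray are pressed together with more than 25 N (contact force between upper_tray and carrier above 25 N).
It fails at once if the upper tray is tipped more than 0.35 rad (angle between upper_tray's own z axis and vertical above 0.35 rad).
It fails at once if a bystander (the plain tray, a timer or a bottle) is moved more than 30 mm (distance of any of plain_tray, sanitiser, dial_timer_a, dial_timer_b, egg_timer, square_timer, reagent from where it was at the start of the episode above 0.03 m).
It also fails if it takes over 58 s, if anything falls off the work surface, if the arm or the gripper's body presses on something with over 40 N, if the wrist force passes 120 N, or if a joint passes its speed limit or range.

## Working session

There is one attempt and no reset: what is moved stays moved. The work goes in short steps, Python scripts to look and compute and a tool call to move; the robot and the scene stay as the last step left them, time stands still between calls to the robot, and variables do not carry over. Pictures are saved under pics/ and viewed, at most 10 in all, crops included, and the job is handed in when it is done.

Besides the shell and the picture viewer there is one more tool, called after "Emit:" by a JSON object that holds its "fn" and its "kwargs", one argument or row to a line. move_arm: Moves the arm, as the interface text tells. Its arguments: {"type":"object","properties":{"rot":{"type":"array","items":{"type":"array","items":{"type":"number"}}},"translation":{"type":"array","items":{"type":"array","items":{"type":"number"}}},"gripper":{"type":"array","items":{"type":"number"}},"newtons":{"type":"number"}},"required":["rot","translation","gripper"]}

```bash
mkdir -p pics
python3 - <<'E'
from cell import *
import cv2,numpy as np
s=sense();print({k:np.round(v,3) for k,v in s.items()})
for c in("scene","top"):
    p,d=camera(c);cv2.imwrite(f"pics/{c}0.png",p[:,:,::-1]);np.savez(f"{c}0.npz",p=p,d=d)
    m=camera_model(c);print(c,m)
    for l in("upper_tray","carrier","handle","platform_top"):
        for r in silhouettes(c,l)[:3]:print(l,r["p"],r["xy"],r["pixels"].sum())
E
```

```text
{'t': np.float64(0.0), 'qpos': array([ 1.227,  0.6  , -0.003,  1.6  ,  0.002,  0.943, -0.08 ]), 'qvel': array([ 0.001, -0.002,  0.   ,  0.001,  0.001, -0.   ,  0.001]), 'effort': array([ 1.0000e-03, -7.7647e+01,  1.5650e+00, -2.5801e+01,  1.2000e-02,
        9.0000e-03, -0.0000e+00]), 'eef_pos': array([ 0.191, -0.699,  0.247]), 'orientation': array([-0.001,  0.991,  0.133, -0.   ]), 'force': array([-0.166,  0.759,  0.49 ]), 'ft_torque': array([ 0.057, -0.003,  0.029]), 'gripper_force': np.float64(0.0), 'opening': np.float64(0.085)}
scene {'intrinsics': array([[623.28370497,   0.        , 312.39015391],
       [  0.        , 623.28370497, 254.41193352],
       [  0.        ,   0.        ,   1.        ]]), 'R': array([[ 0.65785561,  0.75287646,  0.02007571],
       [ 0.42536313, -0.34941631, -0.83484996],
       [-0.6215241 ,  0.5577502 , -0.55011137]]), 't': array([-0.43280358, -0.17855965,  1.84669811])}
upper_tray 0.72 [367.2, 216.5] 2768
carrier 0.81 [277.9, 268.7] 6345
carrier 0.35 [367.4, 220.5] 2714
handle 0.69 [145.7, 320.3] 5728
handle 0.59 [366.0, 219.0] 2668
handle 0.43 [425.2, 226.7] 1614
platform_top 0.63 [277.3, 263.5] 4743
top {'intrinsics': array([[458.56221747,   0.        , 325.14765583],
       [  0.        , 458.56221747, 227.09690454],
       [  0.        ,   0.        ,   1.        ]]), 'R': array([[ 0.01199877, -0.99986738, -0.01101158],
       [-0.98061314, -0.00961226, -0.19571783],
       [ 0.19558603,  0.01314647, -0.98059843]]), 't': array([0.03726801, 0.62639314, 1.03884229])}
upper_tray 0.82 [208.6, 281.0] 4695
upper_tray 0.54 [347.4, 267.0] 6464
carrier 0.77 [348.8, 266.3] 7053
handle 0.69 [206.6, 278.9] 4792
platform_top 0.93 [347.1, 265.5] 6331
```

View pics/scene0.png

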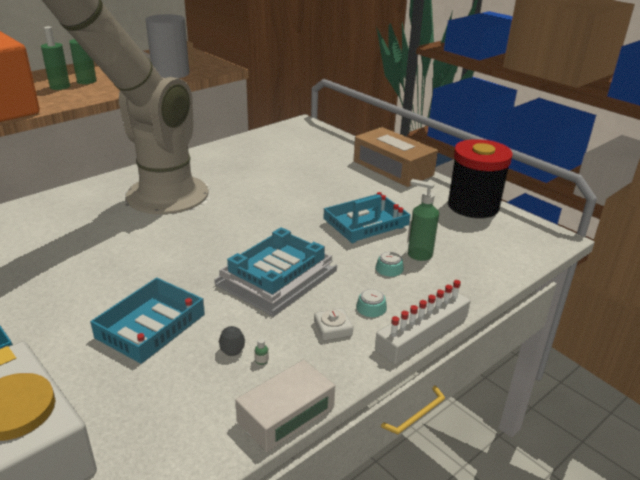

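View pics/top0.png

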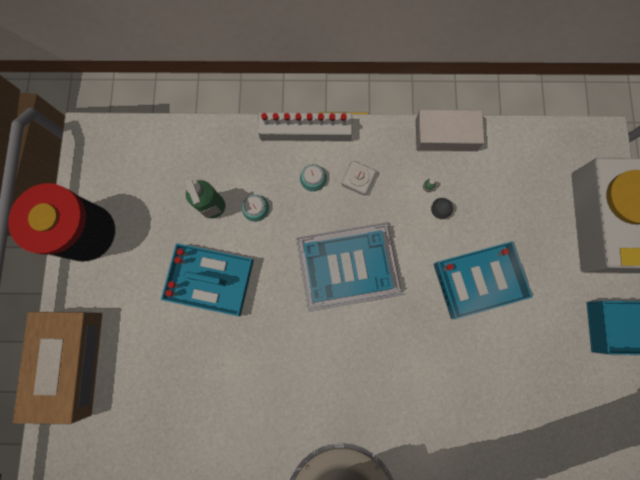

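The top view shows the handled tray at (208,280) with its red caps to the left (+y). The carrier with the lower tray is at (349,266), and the plain decoy is at (483,280). Next I measure poses from depth.

```bash
cat > h.py <<'E'
from cell import *
import cv2,numpy as np
def cloud(c,d):
    m=camera_model(c);K=m["intrinsics"];v,u=np.indices(d.shape)
    P=np.stack([(u-K[0,2])/K[0,0]*d,(v-K[1,2])/K[1,1]*d,d],-1)
    W=(P-m["t"])@m["R"]; W[d==0]=np.nan; return W
def rect(pts):
    (c,s,a)=cv2.minAreaRect((pts[:,:2]*1000).astype(np.float32)); return np.round(c,1),np.round(s,1),round(a,2)
E
python3 - <<'E'
from h import *
for c in("top","scene"):
    z=np.load(c+"0.npz");W=cloud(c,z["d"]);
    if c=="top": print("table z",np.nanmedian(W[330:400,200:300,2]))
    H=cv2.cvtColor(z["p"],cv2.COLOR_RGB2HSV)
    for n,x0,x1,y0,y1 in(("upper",.35,.65,.15,.45),("carrier",.3,.75,-.14,.13)):
        ok=(W[...,0]>x0)&(W[...,0]<x1)&(W[...,1]>y0)&(W[...,1]<y1)
        teal=(H[...,0]>85)&(H[...,0]<110)&(H[...,1]>130)
        for zl,zh,t in((.006,.2,0),(.006,.2,1),(.036,.052,1),(.06,.1,0),(.062,.085,1),(.028,.04,0),(.004,.03,0)):
            k=ok&(W[...,2]>zl)&(W[...,2]<zh)&((teal)|(not t))
            if k.sum()<15: continue
            b=cv2.morphologyEx(k.astype(np.uint8),cv2.MORPH_CLOSE,np.ones((3,3)))
            P=W[k];print(c,n,zl,zh,t,k.sum(),*rect(P),np.round(np.median(P[:,2]),4),np.round(np.percentile(P[:,2],99),4))
E
```

```text
table z -0.0011934577791607142
top upper 0.006 0.2 0 4798 [477.8 313.6] [299.8 233.6] 30.54 0.0165 0.0852
top upper 0.006 0.2 1 3646 [501.1 326.3] [191.1 136.7] 78.97 0.0157 0.0855
top upper 0.036 0.052 1 429 [501.1 326.3] [191.1 136.7] 78.97 0.0442 0.0496
top upper 0.06 0.1 0 276 [522.5 358.8] [100.8 134.2] 11.72 0.0827 0.0885
top upper 0.062 0.085 1 189 [499.7 326.4] [83.9 14. ] 79.14 0.0827 0.085
top upper 0.028 0.04 0 232 [499.2 326. ] [189.4 136. ] 78.76 0.0346 0.0399
top upper 0.004 0.03 0 3740 [507.  297.6] [291.7 283.7] 89.18 0.0154 0.0282
top carrier 0.006 0.2 0 7371 [538.4 -14.7] [457.5 234.2] 10.47 0.0357 0.07
top carrier 0.006 0.2 1 1030 [533.5  -9.7] [134.3 187.8] 9.63 0.037 0.0714
top carrier 0.036 0.052 1 371 [528.1 -84. ] [ 65.6 135.6] 71.45 0.0378 0.0517
top carrier 0.06 0.1 0 750 [533.4 -10.2] [140.3 190.3] 10.41 0.0671 0.0719
top carrier 0.062 0.085 1 187 [533.6  -9.7] [134.1 187.8] 9.63 0.0674 0.0722
top carrier 0.028 0.04 0 4347 [608.8  -2. ] [312.6 220. ] 10.41 0.0348 0.0398
top carrier 0.004 0.03 0 1521 [527.1  -6.2] [446.1 265.5] 0.27 0.0163 0.0299
scene upper
[... 374 characters left out ...]
e upper 0.028 0.04 0 543 [504.1 328.3] [198.1 150.1] 78.66 0.0341 0.0399
scene upper 0.004 0.03 0 1476 [499.4 297.6] [294.4 291. ] 1.73 0.0178 0.0297
scene carrier 0.006 0.2 0 6063 [528.9  -9.6] [262.9 445. ] 88.47 0.0386 0.0709
scene carrier 0.006 0.2 1 992 [539.  -10.2] [141.6 192.1] 10.69 0.0402 0.0726
scene carrier 0.036 0.052 1 428 [529.   -1.8] [121.3 171.9] 9.3 0.0379 0.0509
scene carrier 0.06 0.1 0 856 [536.5  -9.3] [147.2 196.5] 10.47 0.0663 0.0729
scene carrier 0.062 0.085 1 335 [539.  -10.8] [140.1 191.9] 10.13 0.0686 0.0737
scene carrier 0.028 0.04 0 2095 [611.5  -5.6] [295.5 231.4] 6.97 0.0355 0.0399
scene carrier 0.004 0.03 0 1689 [525.8  -5.7] [268.1 448.5] 89.79 0.0089 0.0297
```

Run:
```python
from h import *
z=np.load("top0.npz");W=cloud("top",z["d"])
for l in("sanitiser","dial_timer","plain_tray"):
    for r in silhouettes("top",l)[:2]:
        P=W[r["pixels"]];print(l,r["p"],r["xy"],np.round(np.nanmedian(P,0),3),np.round(np.nanmin(P,0),3),np.round(np.nanmax(P,0),3))
```

```text
sanitiser 0.73 [205.2, 194.7] [0.677 0.32  0.127] [ 0.645  0.3   -0.006] [0.761 0.408 0.204]
dial_timer 0.82 [253.2, 209.4] [0.678 0.22  0.032] [ 0.65   0.19  -0.002] [0.718 0.26  0.04 ]
dial_timer 0.61 [311.0, 175.7] [0.758 0.076 0.032] [ 0.73   0.044 -0.003] [0.795 0.111 0.041]
plain_tray 0.85 [484.4, 279.1] [ 0.507 -0.343  0.005] [ 0.416 -0.454 -0.006] [ 0.597 -0.225  0.052]
plain_tray 0.3 [205.1, 196.6] [0.676 0.32  0.127] [ 0.645  0.3   -0.006] [0.759 0.39  0.204]
```

Emit:
{"fn": "move_arm", "kwargs": {
  "rot": [
    [0,0,6.4],
    [0,0,6.4],
    [0,0,6.4],
    [0,0,6.4],
    [0,0,6.4],
    [0,0,6.4],
    [0,0,6.4],
    [0,0,6.4],
    [0,0,6.4],
    [0,0,6.4],
    [0,0,6.4],
    [0,0,6.4]
  ],
  "translation": [
    [0.36,0.35,0.05],
    [0.36,0.35,0.05],
    [0.36,0.35,0.05],
    [0.36,0.35,0.05],
    [0.36,0.35,0.05],
    [0.36,0.35,0.05],
    [0.36,0.35,0.05],
    [0.36,0.35,0.05],
    [0.36,0.35,0.05],
    [0.36,0.35,0.05],
    [0.36,0.35,0.05],
    [0.36,0.35,0.05]
  ],
  "gripper": [1,1,1,1,1,1,1,1,1,1,1,1]
}}

```text
t: 1.65
eef_pos: [0.5491, -0.351, 0.2983]
orientation: [0.0, 0.916, 0.401, 0.0]
force: [0.5, 0.3, 0.3]
opening: 0.0855
gripper_force: 0.0
```

Emit:
{"fn": "move_arm", "kwargs": {
  "rot": [
    [0,0,6.34],
    [0,0,6.34],
    [0,0,6.34],
    [0,0,6.34],
    [0,0,6.34],
    [0,0,6.34],
    [0,0,6.34],
    [0,0,6.34],
    [0,0,6.34],
    [0,0,6.34],
    [0,0,6.34],
    [0,0,6.34]
  ],
  "translation": [
    [0,0.45,0],
    [0,0.45,0],
    [0,0.45,0],
    [0,0.45,0],
    [0,0.45,0],
    [0,0.45,0],
    [0,0.45,0],
    [0,0.45,0],
    [0,0.45,0],
    [0,0.45,0],
    [0,0.45,0],
    [0,0.45,0]
  ],
  "gripper": [1,1,1,1,1,1,1,1,1,1,1,1]
}}

```text
t: 2.65
eef_pos: [0.5473, 0.1058, 0.2986]
orientation: [-0.001, 0.769, 0.64, 0.002]
force: [0.5, 0.5, 0.3]
opening: 0.0854
gripper_force: 0.0
```

Emit:
{"fn": "move_arm", "kwargs": {
  "rot": [
    [0,0,0],
    [0,0,0],
    [0,0,0],
    [0,0,0],
    [0,0,0],
    [0,0,0],
    [0,0,0],
    [0,0,0],
    [0,0,0],
    [0,0,0]
  ],
  "translation": [
    [-0.048,0.226,0],
    [-0.048,0.226,0],
    [-0.048,0.226,0],
    [-0.048,0.226,0],
    [-0.048,0.226,0],
    [-0.048,0.226,0],
    [-0.048,0.226,-0.15],
    [-0.048,0.226,-0.15],
    [-0.048,0.226,-0.15],
    [-0.048,0.226,-0.15]
  ],
  "gripper": [1,1,1,1,1,1,1,1,1,1]
}}

```text
t: 3.48
eef_pos: [0.4988, 0.3223, 0.1443]
orientation: [-0.0, 0.772, 0.636, -0.002]
force: [1.1, -0.3, 0.1]
opening: 0.0852
gripper_force: 0.0
```

Emit:
{"fn": "move_arm", "kwargs": {
  "rot": [
    [0,0,0],
    [0,0,0],
    [0,0,0],
    [0,0,0],
    [0,0,0],
    [0,0,0]
  ],
  "translation": [
    [0.003,0.003,-0.03],
    [0.003,0.003,-0.055],
    [0.003,0.003,-0.074],
    [0.003,0.003,-0.074],
    [0.003,0.003,-0.074],
    [0.003,0.003,-0.074]
  ],
  "gripper": [1,1,1,1,1,1]
}}

```text
t: 3.98
eef_pos: [0.5034, 0.3268, 0.0749]
orientation: [0.0, 0.772, 0.636, 0.001]
force: [0.8, -0.7, -0.3]
opening: 0.0855
gripper_force: 0.0
```

Run:
```python
from h import *
s=sense();print(s["t"],s["eef_pos"],s["force"],s["qpos"])
p,d=camera("scene");q,e=camera("top")
cv2.imwrite("pics/a.png",np.hstack([cv2.resize(p[140:290,290:450],(400,375)),cv2.resize(q[220:340,130:290],(400,375))])[:,:,::-1])
```

```text
3.9833 [0.50337803 0.32678427 0.07488465] [ 0.82000724 -0.71021449 -0.33864622] [-0.46028535  0.70131012 -0.31506255  2.00365925  0.43087583  0.49946213
 -1.27992592]
```

View pics/a.png

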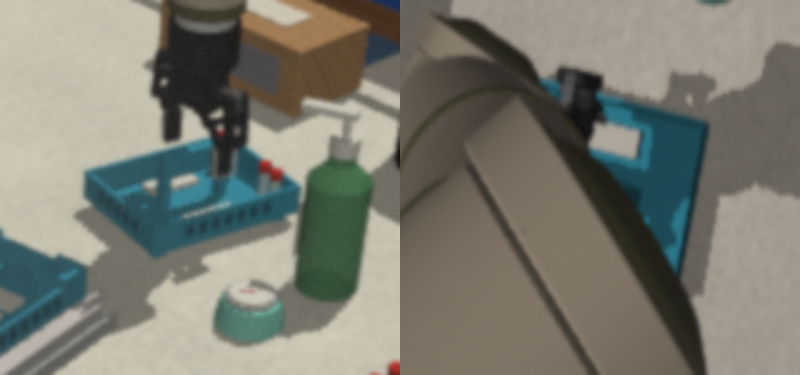

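The fingers straddle the handle bar (left crop, fingers at (170,120) and (225,150)). I'll lower slightly and close.

Emit:
{"fn": "move_arm", "kwargs": {
  "rot": [
    [0,0,0],
    [0,0,0],
    [0,0,0],
    [0,0,0],
    [0,0,0],
    [0,0,0],
    [0,0,0],
    [0,0,0],
    [0,0,0],
    [0,0,0],
    [0,0,0],
    [0,0,0]
  ],
  "translation": [
    [0,0,-0.003],
    [0,0,-0.003],
    [0,0,-0.003],
    [0,0,-0.003],
    [0,0,-0.003],
    [0,0,-0.003],
    [0,0,-0.003],
    [0,0,-0.003],
    [0,0,-0.003],
    [0,0,-0.003],
    [0,0,-0.003],
    [0,0,-0.003]
  ],
  "gripper": [1,0.5,0.2,0,0,0,0,0,0,0,0,0],
  "newtons": 70
}}

```text
t: 5.08
eef_pos: [0.5027, 0.3265, 0.071]
orientation: [-0.0, 0.772, 0.636, -0.0]
force: [-2.5, -0.0, 5.4]
opening: 0.0128
gripper_force: 69.1
```

Emit:
{"fn": "move_arm", "kwargs": {
  "rot": [
    [0,0,0],
    [0,0,0],
    [0,0,0],
    [0,0,0],
    [0,0,0],
    [0,0,0],
    [0,0,0],
    [0,0,0],
    [0,0,0],
    [0,0,0],
    [0,0,0],
    [0,0,0]
  ],
  "translation": [
    [0,0,0.01],
    [0,0,0.02],
    [0,0,0.035],
    [0,0,0.05],
    [0,0,0.07],
    [0,0,0.09],
    [0,0,0.11],
    [0,0,0.125],
    [0,0,0.13],
    [0,0,0.13],
    [0,0,0.13],
    [0,0,0.13]
  ],
  "gripper": [0,0,0,0,0,0,0,0,0,0,0,0]
}}

```text
t: 6.08
eef_pos: [0.5024, 0.3259, 0.1998]
orientation: [0.0, 0.772, 0.636, -0.001]
force: [-0.0, -0.3, -5.6]
opening: 0.013
gripper_force: 68.9
```

Run:
```python
from h import *
s=sense();print(s["t"],s["eef_pos"],s["force"],s["ft_torque"],s["opening"])
p,d=camera("scene");q,e=camera("top");np.savez("lift.npz",p=p,d=d,q=q,e=e)
cv2.imwrite("pics/b.png",np.hstack([cv2.resize(p[110:260,290:450],(400,375)),cv2.resize(q[220:340,130:290],(400,375))])[:,:,::-1])
```

```text
6.0833 [0.50242329 0.32587037 0.19979587] [-0.01921266 -0.31389761 -5.62116866] [ 0.04011606  0.03189901 -0.0219505 ] 0.012982389742745796
```

View pics/b.png

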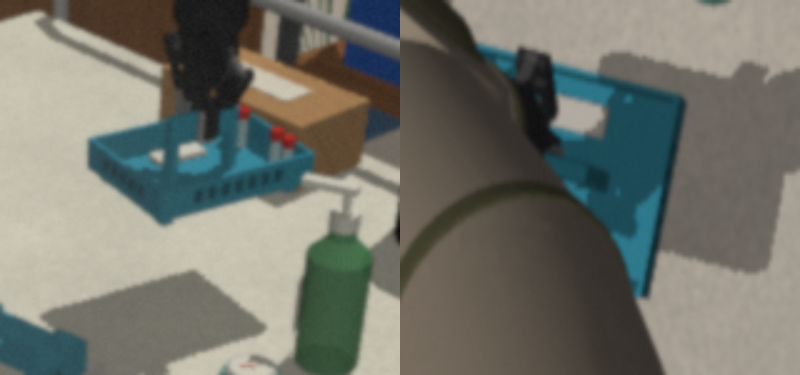

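The tray is lifted level (left crop, lugs clear of its shadow). Next I carry it over the carrier.

Emit:
{"fn": "move_arm", "kwargs": {
  "rot": [
    [0,0,0.6],
    [0,0,1.2],
    [0,0,1.8],
    [0,0,2.4],
    [0,0,3.0],
    [0,0,3.6],
    [0,0,4.0],
    [0,0,4.28],
    [0,0,4.28],
    [0,0,4.28],
    [0,0,4.28],
    [0,0,4.28]
  ],
  "translation": [
    [0.003,-0.02,0],
    [0.006,-0.055,0],
    [0.01,-0.095,0],
    [0.014,-0.135,0],
    [0.018,-0.175,0],
    [0.022,-0.215,0],
    [0.026,-0.255,0],
    [0.03,-0.29,0],
    [0.032,-0.315,0],
    [0.033,-0.33,0],
    [0.033,-0.336,0],
    [0.033,-0.336,0]
  ],
  "gripper": [0,0,0,0,0,0,0,0,0,0,0,0]
}}

```text
t: 7.18
eef_pos: [0.5356, -0.0112, 0.2001]
orientation: [-0.0, 0.641, 0.767, -0.001]
force: [0.4, -0.7, -5.5]
opening: 0.0124
gripper_force: 68.7
```

Emit:
{"fn": "move_arm", "kwargs": {
  "rot": [
    [0,0,0],
    [0,0,0],
    [0,0,0],
    [0,0,0],
    [0,0,0],
    [0,0,0]
  ],
  "translation": [
    [0,0,-0.01],
    [0,0,-0.025],
    [0,0,-0.035],
    [0,0,-0.04],
    [0,0,-0.04],
    [0,0,-0.04]
  ],
  "gripper": [0,0,0,0,0,0]
}}

```text
t: 7.68
eef_pos: [0.5358, -0.0086, 0.1605]
orientation: [-0.0, 0.64, 0.769, -0.0]
force: [0.4, -0.7, -5.4]
opening: 0.013
gripper_force: 68.6
```

Run:
```python
from h import *
s=sense();print(s["t"],s["eef_pos"],s["orientation"],s["force"],s["ft_torque"],s["opening"])
q=s["orientation"];print("tooly",2*np.degrees(np.arctan2(q[2],q[1]))-90)
p,d=camera("scene");q,e=camera("top");np.savez("over.npz",p=p,d=d,q=q,e=e)
cv2.imwrite("pics/c.png",np.hstack([cv2.resize(p[180:330,200:360],(400,375)),cv2.resize(q[200:320,270:430],(400,375))])[:,:,::-1])
W=cloud("top",e);V=cloud("scene",d)
H=lambda I:cv2.inRange(cv2.cvtColor(I,cv2.COLOR_RGB2HSV),(85,130,0),(110,255,255))>0
for n,X,I in(("top",W,q),("scene",V,p)):
    k=H(I)&(X[...,0]>.38)&(X[...,0]<.7)&(abs(X[...,1]+.01)<.15)
    for a,b in((.125,.145),(.06,.076)):
        j=k&(X[...,2]>a)&(X[...,2]<b)
        if j.sum()>20:print(n,a,j.sum(),*rect(X[j]),np.median(X[j][:,2]))
```

```text
7.6833 [ 0.53578945 -0.00855707  0.16052547] [-3.72784916e-04  6.39617902e-01  7.68692907e-01 -1.21094250e-04] [ 0.42643738 -0.68932119 -5.3946745 ] [-0.0627254   0.02088688  0.00540356] 0.013036379341876514
tooly 10.47332600798515
top 0.125 21 [524.1  30.8] [175.2  17.7] 47.61 0.13476837882366155
scene 0.125 370 [540.   -8.1] [140.5 193. ] 10.52 0.13316808345971265
scene 0.06 289 [542.1  -9. ] [136.5 191. ] 9.41 0.06644287853540677
```

View pics/c.png

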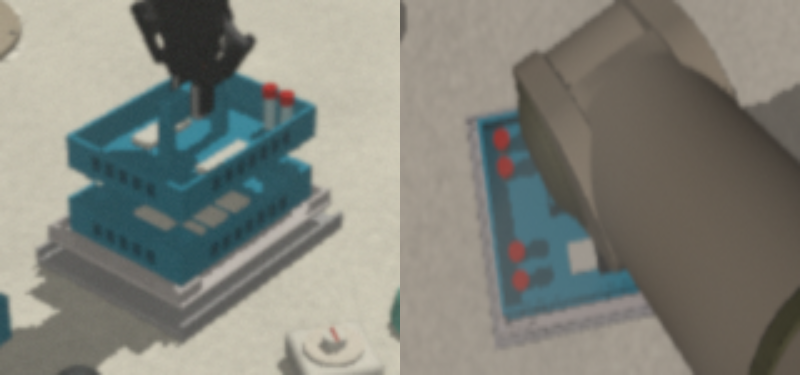

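The upper tray hovers aligned over the lower one with about 20 mm of clearance, and scene depth puts it within about 2 mm laterally. I'll descend slowly.

Emit:
{"fn": "move_arm", "kwargs": {
  "rot": [
    [0,0,0],
    [0,0,0],
    [0,0,0],
    [0,0,0],
    [0,0,0],
    [0,0,0],
    [0,0,0],
    [0,0,0]
  ],
  "translation": [
    [-0.0005,-0.001,-0.005],
    [-0.0005,-0.001,-0.01],
    [-0.0005,-0.001,-0.014],
    [-0.0005,-0.001,-0.017],
    [-0.0005,-0.001,-0.018],
    [-0.0005,-0.001,-0.018],
    [-0.0005,-0.001,-0.018],
    [-0.0005,-0.001,-0.018]
  ],
  "gripper": [0,0,0,0,0,0,0,0]
}}

```text
t: 8.45
eef_pos: [0.5355, -0.0105, 0.1429]
orientation: [0.0, 0.64, 0.768, 0.0]
force: [-0.3, -0.3, -5.9]
opening: 0.0128
gripper_force: 68.7
```

Emit:
{"fn": "move_arm", "kwargs": {
  "rot": [
    [0,0,0],
    [0,0,0],
    [0,0,0],
    [0,0,0],
    [0,0,0],
    [0,0,0],
    [0,0,0],
    [0,0,0],
    [0,0,0]
  ],
  "translation": [
    [0,0,-0.0007],
    [0,0,-0.0014],
    [0,0,-0.0021],
    [0,0,-0.0028],
    [0,0,-0.0035],
    [0,0,-0.004],
    [0,0,-0.004],
    [0,0,-0.004],
    [0,0,-0.004]
  ],
  "gripper": [0,0,0,0,0,0,0,0,0]
}}

```text
t: 9.2
eef_pos: [0.5354, -0.0105, 0.1388]
orientation: [0.0, 0.64, 0.768, -0.0]
force: [0.3, 0.8, -5.6]
opening: 0.0129
gripper_force: 68.7
```

Emit:
{"fn": "move_arm", "kwargs": {
  "rot": [
    [0,0,0],
    [0,0,0],
    [0,0,0],
    [0,0,0],
    [0,0,0],
    [0,0,0],
    [0,0,0],
    [0,0,0],
    [0,0,0]
  ],
  "translation": [
    [0,0,-0.0007],
    [0,0,-0.0014],
    [0,0,-0.0021],
    [0,0,-0.0028],
    [0,0,-0.0035],
    [0,0,-0.004],
    [0,0,-0.004],
    [0,0,-0.004],
    [0,0,-0.004]
  ],
  "gripper": [0,0,0,0,0,0,0,0,0]
}}

```text
t: 9.95
eef_pos: [0.5354, -0.0105, 0.1348]
orientation: [0.0, 0.64, 0.768, -0.0]
force: [0.2, -0.4, -5.8]
opening: 0.0129
gripper_force: 68.7
```

The lugs are about 6 mm below the pillar tops and I feel no contact, so they are in the sockets. Continuing down.

Emit:
{"fn": "move_arm", "kwargs": {
  "rot": [
    [0,0,0],
    [0,0,0],
    [0,0,0],
    [0,0,0],
    [0,0,0],
    [0,0,0],
    [0,0,0],
    [0,0,0],
    [0,0,0],
    [0,0,0],
    [0,0,0]
  ],
  "translation": [
    [0,0,-0.0007],
    [0,0,-0.0014],
    [0,0,-0.0021],
    [0,0,-0.0028],
    [0,0,-0.0035],
    [0,0,-0.0042],
    [0,0,-0.005],
    [0,0,-0.006],
    [0,0,-0.006],
    [0,0,-0.006],
    [0,0,-0.006]
  ],
  "gripper": [0,0,0,0,0,0,0,0,0,0,0]
}}

```text
t: 10.87
eef_pos: [0.5354, -0.0105, 0.1288]
orientation: [0.0, 0.64, 0.768, 0.0]
force: [0.5, 0.5, -5.2]
opening: 0.0131
gripper_force: 68.7
```

Emit:
{"fn": "move_arm", "kwargs": {
  "rot": [
    [0,0,0],
    [0,0,0],
    [0,0,0],
    [0,0,0],
    [0,0,0],
    [0,0,0]
  ],
  "translation": [
    [0,0,-0.0007],
    [0,0,-0.0014],
    [0,0,-0.002],
    [0,0,-0.002],
    [0,0,-0.002],
    [0,0,-0.002]
  ],
  "gripper": [0,0,0,0,0,0]
}}

```text
t: 11.37
eef_pos: [0.5355, -0.0105, 0.1269]
orientation: [0.0, 0.64, 0.768, 0.0]
force: [-0.0, 1.0, -3.9]
opening: 0.0133
gripper_force: 69.0
```

Emit:
{"fn": "move_arm", "kwargs": {
  "rot": [
    [0,0,0],
    [0,0,0],
    [0,0,0],
    [0,0,0],
    [0,0,0],
    [0,0,0]
  ],
  "translation": [
    [0,0,-0.0007],
    [0,0,-0.0014],
    [0,0,-0.002],
    [0,0,-0.002],
    [0,0,-0.002],
    [0,0,-0.002]
  ],
  "gripper": [0,0,0,0,0,0]
}}

```text
t: 11.87
eef_pos: [0.5355, -0.0105, 0.125]
orientation: [0.0, 0.64, 0.768, 0.0]
force: [-1.4, 0.1, 0.7]
opening: 0.0132
gripper_force: 69.7
```

Stiffness of about 0.4 mm/N confirms the tray is home on the sprung platform with its weight carried. Releasing and retracting.

Emit:
{"fn": "move_arm", "kwargs": {
  "rot": [
    [0,0,0],
    [0,0,0],
    [0,0,0],
    [0,0,0],
    [0,0,0],
    [0,0,0],
    [0,0,0],
    [0,0,0]
  ],
  "translation": [
    [0,0,0],
    [0,0,0],
    [0,0,0],
    [0,0,0],
    [0,0,0],
    [0,0,0],
    [0,0,0],
    [0,0,0]
  ],
  "gripper": [0.1,0.25,0.5,0.8,0.8,0.8,0.8,0.8]
}}

```text
t: 12.53
eef_pos: [0.5354, -0.0105, 0.1248]
orientation: [0.0, 0.64, 0.768, -0.0]
force: [0.8, -0.3, -0.7]
opening: 0.0682
gripper_force: 0.0
```

Emit:
{"fn": "move_arm", "kwargs": {
  "rot": [
    [0,0,0],
    [0,0,0],
    [0,0,0],
    [0,0,0],
    [0,0,0],
    [0,0,0],
    [0,0,0],
    [0,0,0],
    [0,0,0],
    [0,0,0],
    [0,0,0],
    [0,0,0]
  ],
  "translation": [
    [0,0,0.01],
    [0,0,0.025],
    [0,0,0.045],
    [0,0,0.07],
    [0,0,0.1],
    [0,0,0.13],
    [0,0,0.15],
    [-0.02,0,0.15],
    [-0.05,0,0.15],
    [-0.08,0,0.15],
    [-0.1,0,0.15],
    [-0.1,0,0.15]
  ],
  "gripper": [0.8,0.8,0.8,0.8,0.8,0.8,0.8,0.8,0.8,0.8,0.8,0.8]
}}

```text
t: 13.53
eef_pos: [0.431, -0.0108, 0.2754]
orientation: [-0.0, 0.64, 0.768, -0.002]
force: [-0.6, -0.4, 0.2]
opening: 0.0685
gripper_force: 0.0
```

Run:
```python
from h import *
s=sense();print(s["t"],s["eef_pos"],s["force"],s["opening"])
p,d=camera("scene")
cv2.imwrite("pics/d.png",cv2.resize(p[160:340,170:410],(800,600))[:,:,::-1])
V=cloud("scene",d);k=(cv2.inRange(cv2.cvtColor(p,cv2.COLOR_RGB2HSV),(85,130,0),(110,255,255))>0)&(V[...,0]>.38)&(V[...,0]<.7)&(abs(V[...,1]+.01)<.13)
j=k&(V[...,2]>.09)&(V[...,2]<.112);print(j.sum(),*rect(V[j]))
for a in(.47,.6):
    for b in(-.06,.05):
        q=j&(V[...,0]>a-.06)&(V[...,0]<a+.06)&(abs(V[...,1]-b)<.05);print(a,b,np.percentile(V[q][:,2],90) if q.any() else None)
```

```text
13.5333 [ 0.43095266 -0.01078553  0.27535003] [-0.61476436 -0.38325987  0.2479312 ] 0.06851409404662846
217 [541.5 -10.8] [135.  189.8] 10.94
0.47 -0.06 0.10079758761001296
0.47 0.05 None
0.6 -0.06 0.10176022099974592
0.6 0.05 0.10291866594372989
```

View pics/d.png

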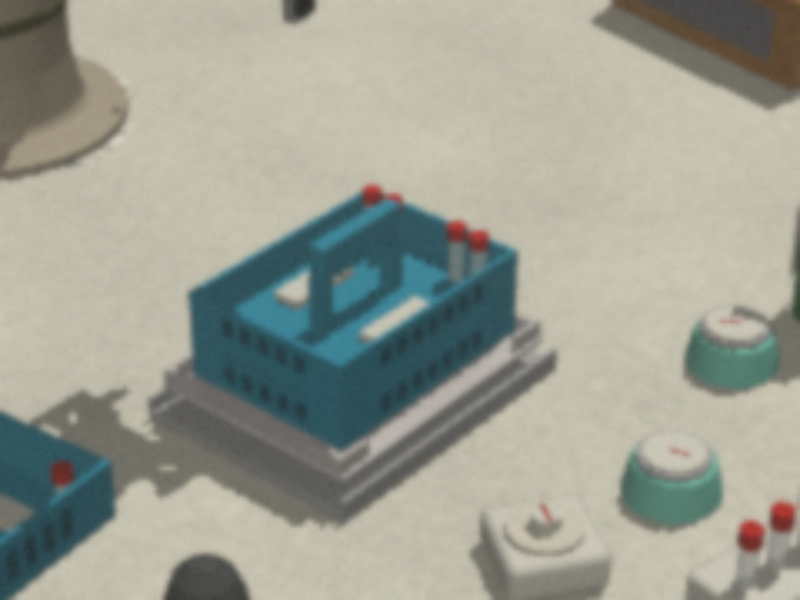

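The upper tray sits flush and level on the lower tray, with no gap around (350,400) and its rim at about 0.101 m. The gripper is clear, so I'm handing in.

```bash
python3 -c "
from cell import *
print(finish_job())"
```

```text
the job is handed in; nothing more can be done
None
```

The handled tray is stacked level on the lower tray with all four lugs in the sockets and released; the job was handed in at about 14 s of the 58 s limit, though the hand-in returned no verdict.

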